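# Gauge the press nip with feeler blades

## Robot

A 7-joint arm with a two-finger parallel gripper is mounted at the origin on the work surface. World frame = base frame: x ahead of the robot, y to its left, z up, the work surface at z = 0. Lengths are in m, angles in degrees, forces in N, time in s.
With the tool pointing down it reaches from about 0.425 to 0.875 m from the base axis. Payload 4.7 kg.
Tool frame: the origin (TCP) lies between the finger pads; the fingertips stand 11 mm ahead of it and the grasp point (between the pads) lies 8 mm behind it (env.tcp_to_tips is the distance from the TCP to the fingertips, in m); z points along the fingers, y is the line along which they close (so a half turn about z gives the same grasp; the last joint's range is limited). The gripper opens to 87 mm and grips with 3 to 60 N. Pads are 19 mm wide; open, the fingers measure 117 mm over their backs; the gripper's body (75 mm by 190 mm) begins 51 mm behind the grasp point.
Start: joints at [-62.733, 18.392, -4.016, 83.108, 1.295, 78.541, -3.26], TCP at [0.29, 0.582, 0.234] pointing down, gripper open.
Joint ranges: [-163.93, 163.93], [-17.29, 119.83], [-79.2, 71.16], [3.27, 140.29], [-89.18, 269.18], [5.43, 117.66], [-154.24, 154.24]. Speed limits (degrees/s): [147.25, 147.25, 180, 180, 180, 180, 180].

## Interface

Orientations are given as [roll, pitch, yaw] about the fixed x, y, z axes, in that order (R = Rz(yaw) Ry(pitch) Rx(roll)).
In Python, from cell import env, viewer gives the robot as it stands.
- The arm moves only by the tool step_arm, never from a script. Its arguments are lists of equal length, an entry for each row: "delta_pos": the shift along the tool's x, y, z in units of 0.2 m (1.0 is 0.2 m), a list of three; "rot": the turn, a rotation vector about the tool's x, y, z in units of 1.5 rad (1.0 is 1.5 rad), a list of three; "gripper": the gripper command: -1 is shut, 1 is fully open, values between are in proportion. A call has 1 to 20 rows; each row is the pose to reach, as a shift and turn from the pose commanded when the call began, along the tool's axes at that moment; what a row does not reach only later rows make up. A row lasts 1/8 s, in which the tool goes at most 62.5 mm and 10.7 degrees, less where a joint would pass 70% of its speed; a pose out of reach is approached as far as the arm can. A call with a number of a shift or a turn outside -1 to 1 is refused whole. A call with a gripper value outside its range is refused whole. The fingers move at their own pace and stop on an object; "squeeze" is the grip in N (left out, the last holds). Time passes only in rows, so rows that repeat a pose let the fingers close. It gives the time, the measured TCP pose, the force, the opening and the grip force at its end, in the units of the state.
- env.get_obs(): the state, without advancing time (a new reading comes with each control period).
- viewer.read_camera(name): name is "side" or "top"; returns a dict with "img" (480x640x3 uint8, red, green, blue), "fx", "fy", "cx", "cy" (pixels), "pose" (4x4, takes a point from camera to world coordinates). Camera axes: x right, y down, z forward; pixel columns grow to the right and rows downward; lengths in m; the calibration is good to about 2 mm. A picture is of the moment at which its call begins. There is no depth.
- env.sign_off(): hands the job in; it is judged then, once.
The state is a dict: "time_s": time; "qpos": joint angles; "joint_velocities": joint speeds; "effort": joint torques, N m; "tool_pos": TCP position; "tool_rot": TCP orientation; "force": force on the tool from outside, world axes, zero at the start; "wrist_torque": the same for the moment, N m; "grip_width": finger opening in m; "grasp_force": force on a finger pad.
Only numpy, scipy, OpenCV 4.12 (cv2) and the standard library are available. Lean on these libraries where they do the work, as an engineer would, in place of code of your own. Each camera call takes 0.05 s, during which the arm holds its last target. There are 200 camera calls.

## Task

Find the feeler blade that fits the gap under the press roller: slid along the bed from the front without forcing, it goes right under with a definite drag, lifting the roller a little, where a thicker one jams and a thinner one slips through loose. Leave that blade lying in the nip, in line with the feed, its full thickness under the roller and its nose standing out behind, and the other two flat on the bench. Do not disturb the other things on the bench.

Things in the scene. Friction and masses are not known exactly. Their poses are not given: they have to be found in the camera images.
- press: black tabletop press. Origin at bench level below the middle of the roller axis; x = feed direction, from the open front (robot side) to the rear; y along the roller; z up. Base 200 x 200 mm, 16 high; side cheeks 80 long, 22 thick, inner faces at y = +-74, tops at 125 (nuts 133); thin tie bar at x = 28, z = 112; star wheel outside the -y cheek to y = -119.
- nip (a point): middle of the roller's underside at rest: above the press origin, 45 mm over the bench. The steel roller is 44 mm in diameter, 136 long, turns, is held down by springs (5.5 to 7 N) and can ride up at most 3.7 mm when something is pushed under it; then it stops hard. A blade that fits needs a push of 5 to 16 N as its bevel lifts the roller, then drags with 2 to 9 N; a thinner one at most rubs the bed lightly.
- bed_front (a point): bench-level point below the front edge of the bed, 190 mm before the press origin on its x axis. The flat level aluminium bed runs under the roller from x = -190 to 90 mm, y = +-55. Its top is set to a different, unmeasured height each time, 33.8 to 42.5 mm above the bench, so the gap under the resting roller is 2.5 to 11.2 mm: feel for it.
- blade_thin: the thin feeler blade: grey plastic strip 180 x 40 mm, 6 thick, its last 26 mm bevelled on top to a 2.5 mm nose; on top near the tail an upright yellow metal grip 60 long, 24 wide, top 58 above the underside (sides free from 6 up). About 0.24 kg, centre of mass near the grip. Origin: on the underside below the middle of the grip; x along the strip to the nose, 145 mm ahead (tail 35 behind); z up. Starts flat on the bench, nose away from the robot.
- blade_mid: the middle feeler blade: grey plastic strip 180 x 40 mm, 9 thick, its last 26 mm bevelled on top to a 2.5 mm nose; on top near the tail an upright orange metal grip 60 long, 24 wide, top 58 above the underside (sides free from 9 up). About 0.24 kg, centre of mass near the grip. Origin: on the underside below the middle of the grip; x along the strip to the nose, 145 mm ahead (tail 35 behind); z up. Starts flat on the bench, nose away from the robot.
- blade_thick: the thick feeler blade: grey plastic strip 180 x 40 mm, 12 thick, its last 26 mm bevelled on top to a 2.5 mm nose; on top near the tail an upright red metal grip 60 long, 24 wide, top 58 above the underside (sides free from 12 up). About 0.24 kg, centre of mass near the grip. Origin: on the underside below the middle of the grip; x along the strip to the nose, 145 mm ahead (tail 35 behind); z up. Starts flat on the bench, nose away from the robot.
- blade_thin_nose (a point): lower middle of the nose of blade_thin, on the underside plane, 145 mm ahead of the blade's origin
- blade_mid_nose (a point): lower middle of the nose of blade_mid, on the underside plane, 145 mm ahead of the blade's origin
- blade_thick_nose (a point): lower middle of the nose of blade_thick, on the underside plane, 145 mm ahead of the blade's origin
- ink_tin: bystander: ink can with a green label, 80 mm wide, 70 high; origin under its centre
- solvent: bystander: bottle 64 mm wide, 170 high, red cap; origin under its centre
- cup: bystander: white cup 80 mm wide, 95 high; origin under its centre
- woodblock: bystander: pale wood printing block 100 x 150 x 22 mm; origin under its centre
- brayer: bystander: ink hand roller, 165 mm long, black rubber roll 90 wide and 36 in diameter; origin on the bench near its middle
Things that resemble listed ones, but are neither listed nor needed, are in the scene too. Leave any green or purple look-alike of the blade_mid alone.

How it is judged:
By the outcome, as a careful person would: the job done as asked, in the order asked, and still so for the second after the job is handed in, with the robot touching nothing.
It also fails if it takes over 72 s, if anything falls off the work surface, if the arm or the gripper's body presses on something with over 40 N, if the wrist force passes 120 N, or if a joint passes its speed limit or range.

## Working session

There is one attempt and no reset: what is moved stays moved. The work goes in short steps, Python scripts to look and compute and a tool call to move; the robot and the scene stay as the last step left them, time stands still between calls to the robot, and variables do not carry over. Pictures are saved under pics/ and viewed, at most 10 in all, crops included, and the job is handed in when it is done.

Besides the shell and the picture viewer there is one more tool, called after "Request:" as name(argument=value, ...) on one line, values as JSON. step_arm: Moves the arm, as the interface text tells. Shifts and turns lie within -1 to 1; 1 stands for 0.2 m of shift or 1.5 rad of turn. Its arguments: {"type":"object","properties":{"delta_pos":{"type":"array"},"rot":{"type":"array"},"gripper":{"type":"array"},"squeeze":{"type":"number"}},"required":["delta_pos","rot","gripper"]}

```bash
mkdir -p pics
python3 - <<'E'
from cell import env, viewer
import cv2, numpy as np
for n in ("top","side"):
    c=viewer.read_camera(n); cv2.imwrite(f"pics/{n}0.png",c["img"][...,::-1]); print(n,c["fx"],c["fy"],c["cx"],c["cy"],np.round(c["pose"],4).tolist())
print(env.get_obs())
E
```

```text
top 506.8623873050915 506.8623873050915 311.0811741325216 239.05477729729358 [[0.01, -0.9979, 0.0643, 0.4236], [-0.9998, -0.0088, 0.0183, -0.0114], [-0.0177, -0.0644, -0.9978, 1.2919], [0.0, 0.0, 0.0, 1.0]]
side 483.1310793373329 483.1310793373329 322.0564050032578 241.9185639504265 [[0.7109, -0.514, 0.48, -0.1092], [-0.7032, -0.5133, 0.4919, -0.6377], [-0.0064, -0.6873, -0.7264, 1.0], [0.0, 0.0, 0.0, 1.0]]
{'time_s': 0.1, 'qpos': array([-62.73102852,  18.43580282,  -4.0144431 ,  83.16743695,
         1.29623197,  78.54099754,  -3.26085841]), 'joint_velocities': array([-0.11272821, -0.12060811, -0.01204429, -0.18380997, -0.09619808,
        0.030747  , -0.05000885]), 'effort': array([ 3.06933807e-04, -4.92572200e+01, -4.05309917e-01, -3.13400030e+01,
       -6.40491676e-02,  3.95509042e-02,  6.92198205e-05]), 'tool_pos': array([0.28948339, 0.58145025, 0.23256367]), 'tool_rot': array([-1.79901058e+02,  6.98131441e-03,  1.53538973e+02]), 'force': array([0.09233401, 0.69473485, 0.33044911]), 'wrist_torque': array([-0.02763991, -0.03024301,  0.0221013 ]), 'grasp_force': 0.0, 'grip_width': 0.08719881747699983}
```

View pics/top0.png

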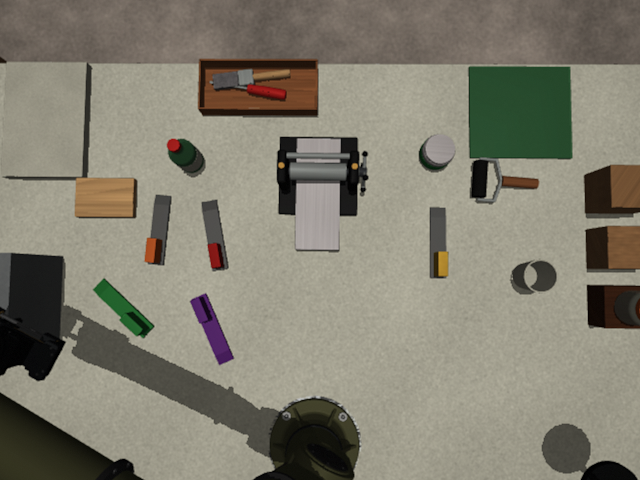

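View pics/side0.png

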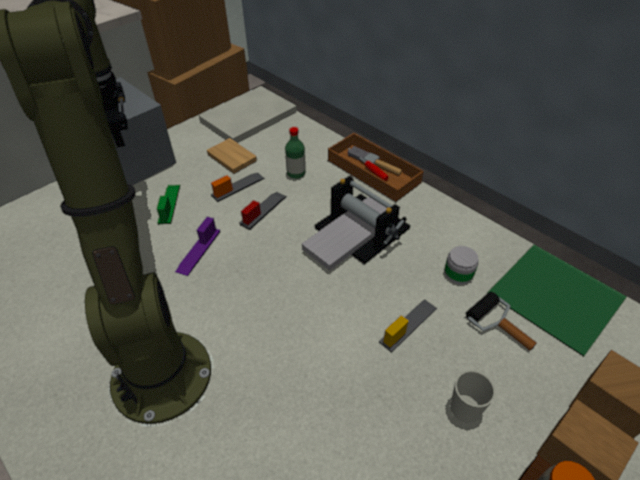

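```bash
cat > h.py <<'E'
import numpy as np, cv2
from cell import env, viewer
def ray(c,px,z):
    p=np.atleast_2d(np.asarray(px,float)); d=np.c_[(p[:,0]-c["cx"])/c["fx"],(p[:,1]-c["cy"])/c["fy"],np.ones(len(p))]@c["pose"][:3,:3].T
    o=c["pose"][:3,3]; return (o+d*((z-o[2])/d[:,2:]))[:,:2]
def hsv(c): return cv2.cvtColor(c["img"],cv2.COLOR_RGB2HSV)
HUE={"thin":(20,30,.006),"mid":(9,14,.009),"thick":(0,4,.012)}
E
python3 - <<'E'
from h import *
c=viewer.read_camera("top"); H=hsv(c)
im=c["img"][...,::-1]
boxes={"thin":(420,200,460,285),"mid":(138,188,180,272),"thick":(195,195,235,275)}
for n,(x0,y0,x1,y1) in boxes.items():
    h=H[y0:y1,x0:x1]; print(n)
    m=(h[...,1]>150)&(h[...,2]>60); print(np.median(h[m],0), m.sum(), np.unique(h[m][:,2]//20*20,return_counts=True))
    g=(h[...,1]<60); print(np.unique(h[g][:,2]//10*10,return_counts=True), np.median(h[g],0))
a=cv2.resize(im[185:285,130:240],None,fx=4,fy=4,interpolation=cv2.INTER_NEAREST)
b=cv2.resize(im[125:260,265:375],None,fx=4,fy=4,interpolation=cv2.INTER_NEAREST)
d=cv2.resize(im[200:285,410:470],None,fx=4,fy=4,interpolation=cv2.INTER_NEAREST)[:,:240]
o=np.zeros((560,800,3),np.uint8)
a=cv2.resize(a,(330,300));o[:300,:330]=a; o[:405,340:670]=cv2.resize(b,(330,405)); o[305:305+255,:180]=cv2.resize(d,(180,255))
cv2.imwrite("pics/crop1.png",o)
E
```

```text
thin
[ 21. 189. 174.] 244 (array([ 60,  80, 100, 120, 140, 160, 180], dtype=uint8), array([  4,   1,   7,  16,  25, 142,  49]))
(array([ 30,  40,  50,  60,  70,  80,  90, 100, 110, 120, 130, 140, 150,
       160, 170, 180], dtype=uint8), array([   6,    3,   33,   73,  443,  216,   31,   13,    9,   14,   73,
         39,  118, 1476,  470,    3])) [ 26.  30. 164.]
mid
[ 10. 203. 167.] 234 (array([ 60,  80, 100, 120, 140, 160], dtype=uint8), array([  5,   4,   4,  15,  27, 179]))
(array([ 20,  30,  40,  50,  60,  70,  80,  90, 100, 110, 120, 130, 140,
       150, 160, 170], dtype=uint8), array([   3,   28,   28,   48,  149,  505,   43,    8,   28,   42,   21,
         17,   31,  286, 1751,  130])) [ 25.  30. 161.]
thick
[  1. 212. 130.] 230 (array([ 60,  80, 100, 120, 140], dtype=uint8), array([  7,   9,  23, 184,   7]))
(array([ 20,  30,  40,  50,  60,  70,  80,  90, 100, 110, 120, 130, 140,
       150, 160, 170, 180], dtype=uint8), array([   1,    4,   13,   62,  155,   99,  455,   14,   25,   36,   23,
         22,   33,   89, 1261,  570,    8])) [ 26.  30. 164.]
```

View pics/crop1.png

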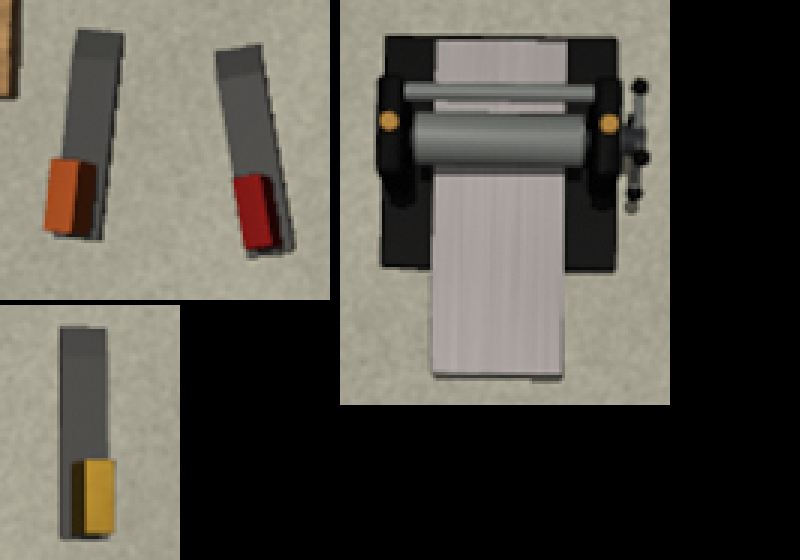

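```bash
cat >> h.py <<'E'
def fit(P):  # centre, long-axis yaw, size from rect of world points (mm)
    r=cv2.minAreaRect((P*1000).astype(np.float32)); b=cv2.boxPoints(r); e=[b[1]-b[0],b[2]-b[1]]
    l=max(e,key=lambda v:np.hypot(*v)); l=l*np.sign(l[0]); return np.array(r[0]),np.degrees(np.arctan2(l[1],l[0])),sorted(r[1])
def big(m):
    cs,_=cv2.findContours(m.astype(np.uint8),cv2.RETR_EXTERNAL,cv2.CHAIN_APPROX_NONE); return max(cs,key=cv2.contourArea)[:,0]
def blades(c,boxes,z0=0):
    H=hsv(c).astype(int)
    for n,(x0,y0,x1,y1) in boxes.items():
        h=H[y0:y1,x0:x1]; lo,hi,t=HUE[n]; v=np.median(h[...,2][(h[...,1]>150)&(h[...,2]>100)])
        k=big((h[...,1]>150)&(h[...,2]>.85*v)); p=k+[x0,y0]
        print(n,"grip",fit(ray(c,p,.058+z0)))
        k=big(((h[...,1]<60)&(h[...,2]<110)&(h[...,2]>62))); p=k+[x0,y0]
        print("   strip",fit(ray(c,p,t+z0)))
E
python3 - <<'E'
from h import *
c=viewer.read_camera("top"); H=hsv(c)
blades(c,{"thin":(420,200,460,285),"mid":(138,188,180,272),"thick":(195,195,235,275)})
h=H[125:260,265:375]; print(h[100:103,50],h[5,5],h[132,5])
m=(h[...,1]<25)&(h[...,2]>140); m[:58]=0
p=big(m)+[265,125]; print("bedfront part",fit(ray(c,p,.038)), ray(c,p,.038).min(0),ray(c,p,.038).max(0))
# edges row by row
for r in (65,75,85,95,105,115):
    x=np.where(m[r])[0]; print(r, (ray(c,[[x.min()+265-.5,r+125],[x.max()+265+.5,r+125]],.038)*1000).round(1).tolist())
# gold nuts z=.133
n=(H[...,0]>12)&(H[...,0]<28)&(H[...,1]>120)&(H[...,2]>120); n[:150]=0;n[190:]=0;n[:,:270]=0;n[:,370:]=0
k,l,s,ce=cv2.connectedComponentsWithStats(n.astype(np.uint8))
for i in range(1,k): print("nut",s[i][4],ce[i],ray(c,ce[i],.131)*1000)
E
```

```text
thin grip (array([ 446.59616089, -308.77545166]), np.float32(-0.35756263), [19.306156158447266, 55.90434646606445])
   strip (array([ 502.02703857, -307.88204956]), np.float32(-0.292574), [37.946258544921875, 177.76165771484375])
mid grip (array([473.42172241, 406.15475464]), np.float32(-4.0277553), [21.140439987182617, 56.91309356689453])
   strip (array([528.98181152, 402.15988159]), np.float32(-6.1691117), [41.75705337524414, 176.32325744628906])
thick grip (array([461.90658569, 249.08737183]), np.float32(10.78937), [21.312360763549805, 56.73524475097656])
   strip (array([514.11004639, 257.80932617]), np.float32(11.503154), [41.608924865722656, 178.81381225585938])
[[  9  16 163]
 [ 10  14 164]
 [  7  14 164]] [ 25  30 163] [ 24  31 163]
bedfront part (array([561.04595947,  -2.51187897]), np.float32(0.39371985), [109.3453369140625, 162.31375122070312]) [ 0.48013049 -0.05740044] [0.64255971 0.05211355]
65 [[626.7, 49.2], [627.5, -55.5]]
75 [[601.6, 48.9], [602.4, -55.7]]
85 [[576.5, 51.1], [577.3, -55.8]]
95 [[551.5, 53.3], [552.4, -58.5]]
105 [[526.5, 53.0], [527.5, -58.6]]
115 [[501.6, 52.7], [502.6, -56.3]]
nut 24 [280.875      164.66666667] [[670.66841749  81.716191  ]]
nut 27 [354.40740741 165.74074074] [[669.20783913 -88.6453397 ]]
```

Request:
step_arm(delta_pos=[[-0.446, -0.895, 0], [-0.446, -0.895, 0], [-0.446, -0.895, 0], [-0.446, -0.895, 0], [-0.446, -0.895, 0]], rot=[[0, 0, -0.308], [0, 0, -0.308], [0, 0, -0.308], [0, 0, -0.308], [0, 0, -0.308]], gripper=[-1, -1, -1, -1, -1], squeeze=40)

```text
time_s: 0.82
tool_pos: [0.2899, 0.382, 0.2341]
tool_rot: [179.9, 0.0, 179.9]
force: [0.6, 0.5, -0.0]
grip_width: 0.0449
grasp_force: 0.0
```

Request:
step_arm(delta_pos=[[-1, -1, 0.25], [-1, -1, 0.25], [-1, -1, 0.25], [-1, -1, 0.25], [-1, -1, 0.25], [-1, -1, 0.25], [-1, -1, 0.25]], rot=[[0, 0, 0], [0, 0, 0], [0, 0, 0], [0, 0, 0], [0, 0, 0], [0, 0, 0], [0, 0, 0]], gripper=[-1, -1, -1, -1, -1, -1, -1])

```text
time_s: 1.7
tool_pos: [0.4897, 0.1843, 0.1833]
tool_rot: [180.0, -0.0, -179.9]
force: [0.1, 0.1, 0.5]
grip_width: 0.0004
grasp_force: 0.0
```

Request:
step_arm(delta_pos=[[-0.25, -0.925, 0.3], [-0.25, -0.925, 0.3], [-0.25, -0.925, 0.3], [-0.25, -0.925, 0.3], [-0.25, -0.925, 0.3], [-0.25, -0.925, 0.3]], rot=[[0, 0, 0], [0, 0, 0], [0, 0, 0], [0, 0, 0], [0, 0, 0], [0, 0, 0]], gripper=[-1, -1, -1, -1, -1, -1])

```text
time_s: 2.45
tool_pos: [0.5401, 0.0003, 0.124]
tool_rot: [179.9, 0.0, -179.7]
force: [-0.3, 0.1, -0.2]
grip_width: 0.0009
grasp_force: 0.0
```

Request:
step_arm(delta_pos=[[0, 0, 0.34], [0, 0, 0.34], [0, 0, 0.34], [0, 0, 0.34], [0, 0, 0.34]], rot=[[0, 0, 0], [0, 0, 0], [0, 0, 0], [0, 0, 0], [0, 0, 0]], gripper=[-1, -1, -1, -1, -1])

```text
time_s: 3.08
tool_pos: [0.5411, -0.0028, 0.0573]
tool_rot: [180.0, 0.2, -180.0]
force: [0.5, 0.9, -0.1]
grip_width: 0.0006
grasp_force: 0.0
```

Request:
step_arm(delta_pos=[[0, 0, 0.01], [0, 0, 0.02], [0, 0, 0.02]], rot=[[0, 0, 0], [0, 0, 0], [0, 0, 0]], gripper=[-1, -1, -1])

```text
time_s: 3.45
tool_pos: [0.5396, -0.0031, 0.0514]
tool_rot: [-180.0, -0.0, -180.0]
force: [0.1, 0.1, -0.2]
grip_width: 0.0009
grasp_force: 0.0
```

Request:
step_arm(delta_pos=[[0, 0, 0.005], [0, 0, 0.01], [0, 0, 0.01], [0, 0, 0.01]], rot=[[0, 0, 0], [0, 0, 0], [0, 0, 0], [0, 0, 0]], gripper=[-1, -1, -1, -1])

```text
time_s: 3.95
tool_pos: [0.5398, -0.003, 0.0495]
tool_rot: [180.0, 0.0, -180.0]
force: [-0.2, 0.2, 0.0]
grip_width: 0.0004
grasp_force: 0.0
```

```bash
python3 -c "
from h import *
o=env.get_obs();print(o['tool_pos'],o['force'],env.tcp_to_tips)"
```

```text
[ 0.53983508 -0.00300024  0.0495449 ] [-0.24179953  0.20617836  0.04422695] 0.011
```

Request:
step_arm(delta_pos=[[0, 0, 0.005], [0, 0, 0.01], [0, 0, 0.01], [0, 0, 0.01]], rot=[[0, 0, 0], [0, 0, 0], [0, 0, 0], [0, 0, 0]], gripper=[-1, -1, -1, -1])

```text
time_s: 4.45
tool_pos: [0.54, -0.003, 0.0488]
tool_rot: [180.0, 0.0, -180.0]
force: [-3.3, -0.6, 8.3]
grip_width: 0.0005
grasp_force: 4.6
```

Request:
step_arm(delta_pos=[[0, 0.05, -0.41], [0, 0.05, -0.41], [0, 0.05, -0.41]], rot=[[0, 0, 0], [0, 0, 0], [0, 0, 0]], gripper=[-1, -1, -1])

```text
time_s: 4.82
tool_pos: [0.5412, 0.0074, 0.1314]
tool_rot: [179.9, 0.2, -180.0]
force: [-1.0, -0.5, -0.2]
grip_width: 0.0006
grasp_force: 0.0
```

Request:
step_arm(delta_pos=[[0.165, 1, 0], [0.165, 1, 0], [0.165, 1, 0], [0.165, 1, 0], [0.165, 1, 0]], rot=[[0, 0, 0], [0, 0, 0], [0, 0, 0], [0, 0, 0], [0, 0, 0]], gripper=[1, 1, 1, 1, 1])

```text
time_s: 5.45
tool_pos: [0.5059, 0.2072, 0.1281]
tool_rot: [-179.9, -0.1, -179.9]
force: [-0.4, -0.8, -0.4]
grip_width: 0.0424
grasp_force: 0.0
```

Request:
step_arm(delta_pos=[[0.165, 1, 0], [0.165, 1, 0], [0.165, 1, 0], [0.165, 1, 0], [0.165, 1, 0], [0.165, 1, 0]], rot=[[0, 0, 0.064], [0, 0, 0.064], [0, 0, 0.064], [0, 0, 0.064], [0, 0, 0.064], [0, 0, 0.064]], gripper=[1, 1, 1, 1, 1, 1])

```text
time_s: 6.2
tool_pos: [0.4757, 0.4032, 0.1293]
tool_rot: [-179.9, 0.0, 174.2]
force: [0.6, 0.7, 0.9]
grip_width: 0.0864
grasp_force: 0.0
```

Request:
step_arm(delta_pos=[[0, 0, 0.5], [0, 0, 0.5], [0, 0, 0.5], [0, 0, 0.5], [0, 0, 0.5]], rot=[[0, 0, 0], [0, 0, 0], [0, 0, 0], [0, 0, 0], [0, 0, 0]], gripper=[1, 1, 1, 1, 1])

```text
time_s: 6.82
tool_pos: [0.4755, 0.4076, 0.0322]
tool_rot: [179.8, 0.2, 174.5]
force: [-0.1, 0.5, 0.4]
grip_width: 0.0872
grasp_force: 0.0
```

Request:
step_arm(delta_pos=[[0, 0, 0], [0, 0, 0], [0, 0, 0], [0, 0, 0], [0, 0, 0], [0, 0, 0], [0, 0, 0]], rot=[[0, 0, 0], [0, 0, 0], [0, 0, 0], [0, 0, 0], [0, 0, 0], [0, 0, 0], [0, 0, 0]], gripper=[-1, -1, -1, -1, -1, -1, -1], squeeze=50)

```text
time_s: 7.7
tool_pos: [0.4737, 0.4069, 0.0295]
tool_rot: [-180.0, -0.0, 174.5]
force: [-0.6, -1.3, 1.5]
grip_width: 0.025
grasp_force: 0.4
```

Request:
step_arm(delta_pos=[[0, 0, 0], [0, 0, 0], [0, 0, 0]], rot=[[0, 0, 0], [0, 0, 0], [0, 0, 0]], gripper=[-1, -1, -1])

```text
time_s: 8.07
tool_pos: [0.4737, 0.4068, 0.0295]
tool_rot: [-180.0, -0.0, 174.5]
force: [0.3, -0.1, 0.1]
grip_width: 0.0234
grasp_force: 49.9
```

Request:
step_arm(delta_pos=[[0, 0, -0.1], [0.05, 0, -0.3], [0.1, 0, -0.5], [0.1, 0, -0.5], [0.1, 0, -0.5]], rot=[[0, 0, 0], [0, 0, -0.032], [0, 0, -0.064], [0, 0, -0.064], [0, 0, -0.064]], gripper=[-1, -1, -1, -1, -1])

```text
time_s: 8.7
tool_pos: [0.4537, 0.4085, 0.1296]
tool_rot: [-180.0, 0.0, 180.0]
force: [0.4, 0.0, -2.4]
grip_width: 0.0239
grasp_force: 49.9
```

Request:
step_arm(delta_pos=[[0, -0.3, 0], [0, -0.6, 0], [0, -0.85, 0], [0, -1, 0], [0, -1, 0]], rot=[[0, 0, 0], [0, 0, 0], [0, 0, 0], [0, 0, 0], [0, 0, 0]], gripper=[-1, -1, -1, -1, -1])

```text
time_s: 9.32
tool_pos: [0.4535, 0.205, 0.1281]
tool_rot: [-179.9, -0.1, 179.7]
force: [0.1, 1.4, -1.6]
grip_width: 0.0239
grasp_force: 49.9
```

Request:
step_arm(delta_pos=[[0, -0.3, 0], [0, -0.6, 0], [0, -0.85, 0], [0, -1, 0], [0, -1, 0]], rot=[[0, 0, 0], [0, 0, 0], [0, 0, 0], [0, 0, 0], [0, 0, 0]], gripper=[-1, -1, -1, -1, -1])

```text
time_s: 9.95
tool_pos: [0.4536, 0.0069, 0.1288]
tool_rot: [-180.0, -0.1, 179.8]
force: [0.2, -0.0, -3.3]
grip_width: 0.0238
grasp_force: 49.9
```

Request:
step_arm(delta_pos=[[-0.07, -0.03, 0.1], [-0.13, -0.06, 0.2], [-0.13, -0.06, 0.2], [-0.13, -0.06, 0.2], [-0.13, -0.06, 0.2]], rot=[[0, 0, 0], [0, 0, 0], [0, 0, 0], [0, 0, 0], [0, 0, 0]], gripper=[-1, -1, -1, -1, -1])

```text
time_s: 10.58
tool_pos: [0.4801, -0.0023, 0.0902]
tool_rot: [180.0, 0.1, -179.9]
force: [0.6, -0.4, -2.5]
grip_width: 0.0237
grasp_force: 49.9
```

Run:
```python
from h import *
im={}
for n in("top","side"):
    im[n]=viewer.read_camera(n)["img"][...,::-1]
a=cv2.resize(im["top"][125:285,260:380],None,fx=3,fy=3)
b=cv2.resize(im["side"][150:300,280:430],(400,400)); o=np.zeros((480,770,3),np.uint8); o[:,:360]=a;o[:400,365:765]=b
cv2.imwrite("pics/crop2.png",o)
```

```text
(no output)
```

View pics/crop2.png

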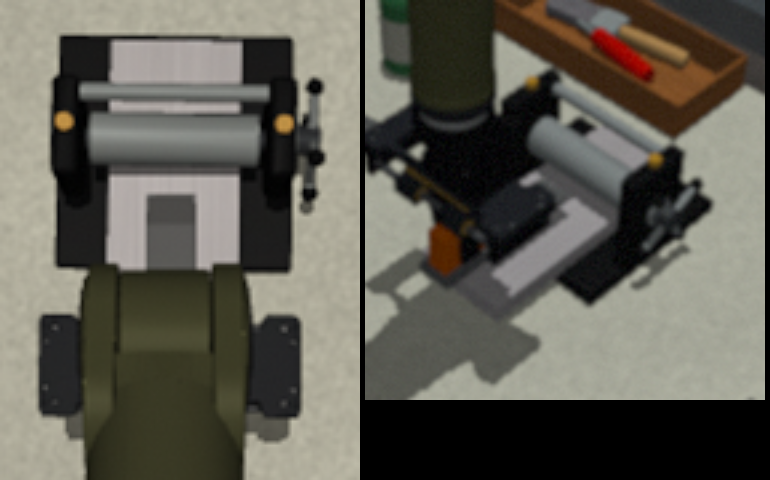

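Request:
step_arm(delta_pos=[[0, 0, 0.05], [0, 0, 0.1], [0, 0, 0.1], [0, 0, 0.1], [0, 0, 0.1]], rot=[[0, 0, 0], [0, 0, 0], [0, 0, 0], [0, 0, 0], [0, 0, 0]], gripper=[-1, -1, -1, -1, -1])

```text
time_s: 11.3
tool_pos: [0.4802, -0.0031, 0.0698]
tool_rot: [180.0, 0.0, -180.0]
force: [-0.1, 0.5, -2.1]
grip_width: 0.0238
grasp_force: 49.9
```

Request:
step_arm(delta_pos=[[0, 0, 0.005], [0, 0, 0.01], [0, 0, 0.01], [0, 0, 0.01]], rot=[[0, 0, 0], [0, 0, 0], [0, 0, 0], [0, 0, 0]], gripper=[-1, -1, -1, -1])

```text
time_s: 11.8
tool_pos: [0.48, -0.0031, 0.0676]
tool_rot: [180.0, 0.0, -180.0]
force: [-0.5, -0.8, -2.8]
grip_width: 0.0233
grasp_force: 49.9
```

Request:
step_arm(delta_pos=[[0, 0, 0.005], [0, 0, 0.005], [0, 0, 0.005]], rot=[[0, 0, 0], [0, 0, 0], [0, 0, 0]], gripper=[-1, -1, -1])

```text
time_s: 12.18
tool_pos: [0.4801, -0.0031, 0.0669]
tool_rot: [180.0, 0.0, -180.0]
force: [-0.7, -0.1, 2.0]
grip_width: 0.0238
grasp_force: 49.9
```

Request:
step_arm(delta_pos=[[-0.08, 0, 0], [-0.16, 0, 0], [-0.24, 0, 0], [-0.28, 0, 0], [-0.28, 0, 0]], rot=[[0, 0, 0], [0, 0, 0], [0, 0, 0], [0, 0, 0], [0, 0, 0]], gripper=[-1, -1, -1, -1, -1])

```text
time_s: 12.8
tool_pos: [0.5373, -0.0031, 0.0669]
tool_rot: [-180.0, 0.1, -180.0]
force: [-0.6, -0.4, 3.6]
grip_width: 0.0235
grasp_force: 50.0
```

Request:
step_arm(delta_pos=[[-0.01, 0, 0], [-0.02, 0, 0], [-0.03, 0, 0]], rot=[[0, 0, 0], [0, 0, 0], [0, 0, 0]], gripper=[-1, -1, -1])

```text
time_s: 13.18
tool_pos: [0.5412, -0.0032, 0.0669]
tool_rot: [180.0, -0.1, -180.0]
force: [-6.4, -0.5, 7.9]
grip_width: 0.0234
grasp_force: 50.0
```

Request:
step_arm(delta_pos=[[-0.01, 0, 0], [-0.02, 0, 0], [-0.03, 0, 0]], rot=[[0, 0, 0], [0, 0, 0], [0, 0, 0]], gripper=[-1, -1, -1])

```text
time_s: 13.55
tool_pos: [0.5436, -0.0031, 0.0668]
tool_rot: [179.9, -0.6, -180.0]
force: [-17.3, 1.0, 17.8]
grip_width: 0.0238
grasp_force: 50.0
```

Request:
step_arm(delta_pos=[[0, 0, -0.003], [-0.005, 0, -0.003], [-0.01, 0, -0.003]], rot=[[0, 0, 0], [0, 0, 0], [0, 0, 0]], gripper=[-1, -1, -1])

```text
time_s: 13.92
tool_pos: [0.5458, -0.003, 0.0669]
tool_rot: [180.0, -0.5, -180.0]
force: [-14.4, 0.7, 14.4]
grip_width: 0.0239
grasp_force: 50.0
```

Request:
step_arm(delta_pos=[[-0.01, 0, -0.002], [-0.02, 0, -0.002], [-0.03, 0, -0.002], [-0.04, 0, -0.002]], rot=[[0, 0, 0], [0, 0, 0], [0, 0, 0], [0, 0, 0]], gripper=[-1, -1, -1, -1])

```text
time_s: 14.42
tool_pos: [0.5548, -0.0031, 0.0669]
tool_rot: [180.0, -0.4, -180.0]
force: [-10.3, 1.2, 8.7]
grip_width: 0.0236
grasp_force: 50.0
```

Request:
step_arm(delta_pos=[[-0.02, 0, -0.002], [-0.04, 0, -0.004], [-0.06, 0, -0.004], [-0.08, 0, -0.004], [-0.1, 0, -0.004]], rot=[[0, 0, 0], [0, 0, 0], [0, 0, 0], [0, 0, 0], [0, 0, 0]], gripper=[-1, -1, -1, -1, -1])

```text
time_s: 15.05
tool_pos: [0.5753, -0.0032, 0.0669]
tool_rot: [-180.0, -0.4, -180.0]
force: [-7.0, 0.5, 2.0]
grip_width: 0.0236
grasp_force: 50.0
```

Run:
```python
from h import *
im={}
for n in("top","side"):
    im[n]=viewer.read_camera(n)["img"][...,::-1]
a=cv2.resize(im["top"][125:285,260:380],None,fx=3,fy=3)
b=cv2.resize(im["side"][150:300,280:430],(400,400)); o=np.zeros((480,770,3),np.uint8); o[:,:360]=a;o[:400,365:765]=b
cv2.imwrite("pics/crop3.png",o)
```

```text
(no output)
```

View pics/crop3.png

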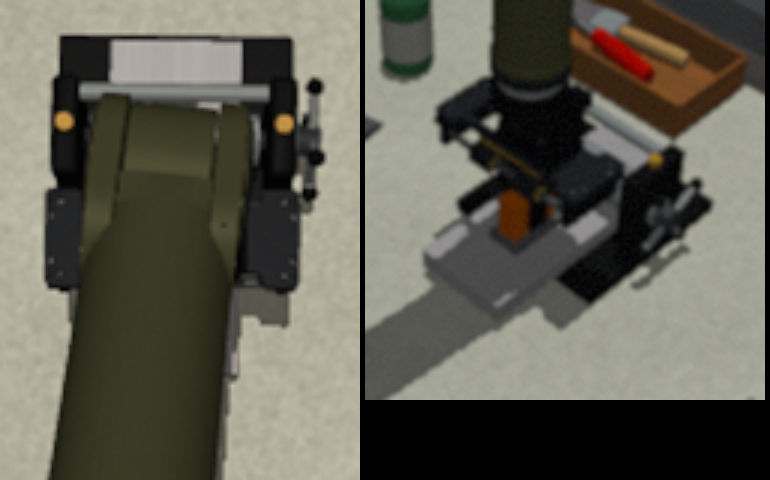

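Request:
step_arm(delta_pos=[[0.012, 0, 0], [0.012, 0, 0], [0.012, 0, 0], [0.012, 0, 0], [0.012, 0, 0], [0.012, 0, 0]], rot=[[0, 0, 0], [0, 0, 0], [0, 0, 0], [0, 0, 0], [0, 0, 0], [0, 0, 0]], gripper=[-1, -1, 0, 0, 0, 0])

```text
time_s: 15.9
tool_pos: [0.576, -0.0031, 0.0689]
tool_rot: [180.0, 0.1, -180.0]
force: [0.2, -0.7, 0.5]
grip_width: 0.0431
grasp_force: 0.0
```

Request:
step_arm(delta_pos=[[0, 0, -0.1], [0, 0, -0.25], [0, 0, -0.5], [0, 0, -0.5], [0, 0, -0.5]], rot=[[0, 0, 0], [0, 0, 0], [0, 0, 0], [0, 0, 0], [0, 0, 0]], gripper=[0, 0, 0, 0, 0])

```text
time_s: 16.52
tool_pos: [0.5753, -0.003, 0.1682]
tool_rot: [180.0, -0.0, -180.0]
force: [-0.3, -0.0, 0.3]
grip_width: 0.0437
grasp_force: 0.0
```

Request:
step_arm(delta_pos=[[0.2, 0.4, -0.1], [0.4, 0.8, -0.2], [0.5, 1, -0.3], [0.5, 1, -0.3], [0.5, 1, -0.3]], rot=[[0, 0, 0], [0, 0, 0], [0, 0, 0], [0, 0, 0], [0, 0, 0]], gripper=[0, 0, 0, 0, 0])

```text
time_s: 17.15
tool_pos: [0.4734, 0.201, 0.2279]
tool_rot: [179.9, -0.1, -179.5]
force: [0.3, -0.6, 0.1]
grip_width: 0.0439
grasp_force: 0.0
```

Request:
step_arm(delta_pos=[[0, 0.4, 0], [0, 0.8, 0], [0, 1, 0], [0, 1, 0], [0, 1, 0]], rot=[[0, 0, 0], [0, 0, 0], [0, 0, 0], [0, 0, 0], [0, 0, 0]], gripper=[0, 0, 0, 0, 0])

```text
time_s: 17.77
tool_pos: [0.4755, 0.3958, 0.2264]
tool_rot: [-179.8, -0.1, -180.0]
force: [0.8, -1.0, -0.0]
grip_width: 0.0437
grasp_force: 0.0
```

Run:
```python
from h import *
im={}
for n in("top","side"):
    c=viewer.read_camera(n); im[n]=c["img"][...,::-1]
    if n=="top": blades(c,{"mid":(305,190,340,250)},.0374); cv2.imwrite("pics/top_last.png",im[n])
a=cv2.resize(im["top"][125:285,260:380],None,fx=3,fy=3)
b=cv2.resize(im["side"][150:300,280:430],(400,400)); o=np.zeros((480,770,3),np.uint8); o[:,:360]=a;o[:400,365:765]=b
cv2.imwrite("pics/crop4.png",o)
```

```text
mid grip (array([574.71868896,  -2.7424736 ]), np.float32(0.49817872), [19.023719787597656, 52.579620361328125])
   strip (array([583.46630859,  -3.6265564 ]), np.float32(0.5783206), [37.10986328125, 84.66719818115234])
```

View pics/crop4.png

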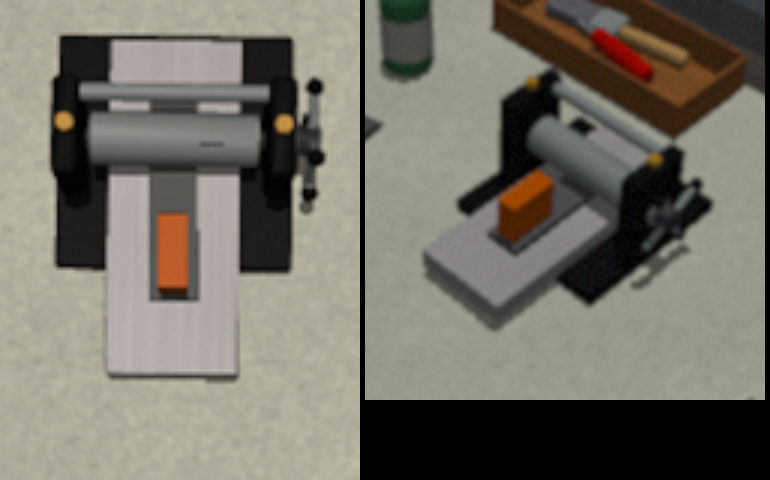

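View pics/top_last.png

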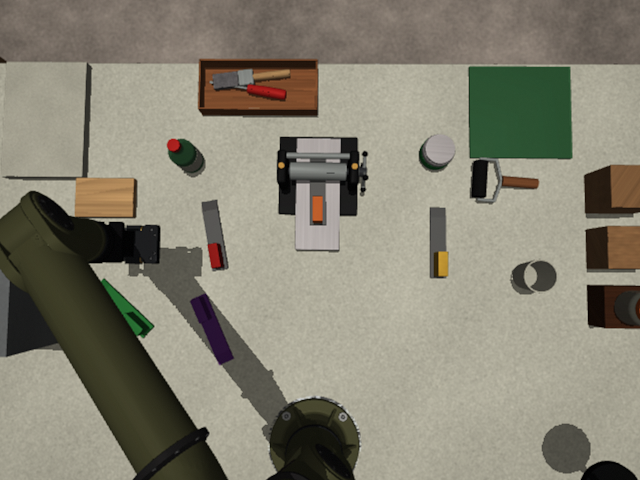

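```bash
python3 -c "
from cell import env
print(env.sign_off())"
```

```text
the job is handed in; nothing more can be done
None
```

The middle (orange) blade fits: it needed a 14–17 N push (bed friction included) to get under the roller, then dragged at about 7 N, and it now lies in the nip in line with the feed, nose out behind; I chose it from a touch-measured gap of about 7.5 mm without trying the thin and thick blades, which still lie flat and untouched, and the job is handed in at about 18 s.

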